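Hold a junction box against the sprung stop of its jig

TASK

Be my third hand: pick up the orange junction box, lay it lengthwise between the side rails of the jig, slide it flat under the steel bridge and press its end against the sprung stop until the black pointer stands in the green field (about 5 to 12 newtons), without ever driving the stop on to the end of its travel. Keep that pressure steady for a good two seconds and finish like that, your fingers still holding the box pressed against the stop, so that I can drive the screws. Leave the jig's neighbours (glass, thermometer, parts tray) where they are.

Things in the scene. Friction and masses are not known exactly. Their poses are not given: they have to be found in the camera images.
- junction_box: Orange moulded junction box lying flat, 64 mm (its x) by 88 mm (its y) by 40 mm high, 60 to 130 g. Origin: centre of the underside; z up. At one y end a small round boss sticks out 7 mm; the stop's face has a gap for it, so either end may lead. It fits a grip across its 64 mm width.
- jig: Assembly jig, fixed: plywood base 250 (x) x 130 (y) x 6 mm. Origin: centre of the base's underside, at desk level; x = sliding direction, from the open mouth to the stop; z up. The box lies on the base between two aluminium rails: inner faces at y = +-37 mm, outer +-49, tops 16 mm above the desk (fingers straddle them above that), x = -100 to 65 mm, flared outward behind (to x = -125).
- entry (a point): Point on top of the jig's base (6 mm above the desk), centre line, x = -50 mm in the jig. With the middle of its underside here the box lies between the rails, its leading end 28 mm short of the bridge. Axes as the jig's.
- bridge (a point): Centre of the underside of the steel bridge across the channel, 54 mm above the desk, at x = 33 mm in the jig; bridge 22 mm long in x, top at 64 mm, brass bushes to 68 mm, posts at y = +-49 to 63 mm. The box, 46 mm high on the base, passes with 8 mm to spare. When it is pressed home its centre is at about x = 13 mm: fingers that grip it 26 mm behind its centre stay behind the bridge.
- scale (a point): Centre of the green field on top of the grey stop housing (x = 84 to 118 mm in the jig, 90 mm wide, 48 mm high). The scale is white, green, red along the jig's x; the black pointer, a thin bar across it, moves with the stop.
- stop_face: Moving face of the sprung stop: two black rubber pads on a steel plate 62 mm wide, from 10 to 44 mm above the desk, with a 22 mm gap between the pads. Origin: at desk level in the plane that the box end touches; x is the pressing direction (the same as the jig's). At rest it stands at x = 45 mm in the jig.
- stop (a joint): Travel of the sprung stop in m: 0 at rest, grows as the box pushes it along the jig's +x, 0.024 at its end. Spring of 700 N/m without preload, so 0.012 means about 8.4 N. The black pointer moves with it; it is in the green field from 0.007 to 0.017 (white before, red beyond).
- tumbler: Clear drinking glass, 81 mm wide and 93 mm high, on a wooden coaster. Origin: centre of the underside. Bystander.
- thermometer: Grey digital thermometer standing, 46 x 62 x 85 mm. Origin: centre of the underside. Bystander.
- red_tray: Shallow red parts tray, 134 x 94 x 26 mm. Origin: centre of the underside. Bystander.

How it is judged:
By the outcome, as a careful person would: the job done as asked, in the order asked, and still so for the second after the job is handed in, while the arm keeps its last pose, push and grip.
It also fails if it takes over 61 s, if anything falls off the work surface, if the arm or the gripper's body presses on something with over 40 N, if the wrist force passes 120 N, or if a joint passes its speed limit or range.

ROBOT

A 7-joint arm with a two-finger parallel gripper is mounted at the origin on a cart in front of the work surface, level with it; the furniture and walls round the work are solid. World frame = base frame: x ahead of the robot, y to its left, z up, the work surface at z = 0. Lengths are in mm, angles in rad, forces in N, time in s.
With the tool pointing down it reaches from about 350 to 900 mm from the base axis. Payload 19.9 kg.
Tool frame: the origin (TCP) lies midway between the tips of the shut fingers; the grasp point (between the pads) lies 19 mm behind it (bot.pinch_z is the distance from the TCP to the grasp point, in mm); z points along the fingers, y is the line along which they close (so a half turn about z gives the same grasp; the last joint's range is limited). The gripper opens to 94 mm and grips with 3 to 60 N. Pads are 16 mm wide; open, the fingers measure 119 mm over their backs; the gripper's body (75 mm by 177 mm) begins 78 mm behind the grasp point.
Start: joints at [-1.363, 0.417, -0.01, 1.614, 0.005, 1.111, -0.053], TCP at [154.497, 605.582, 205.425] pointing down, gripper open.
Joint ranges: [-2.81, 2.81], [-0.39, 2.02], [-1.27, 1.25], [0.06, 2.57], [-1.19, 4.33], [0.19, 2], [-2.82, 2.82]. Speed limits (rad/s): [1.89, 1.89, 2.39, 2.39, 3.01, 3.01, 3.01].

INTERFACE

Orientations are given as a rotation vector (axis times angle).
In Python, from cell import bot, viewer, readout gives the robot as it stands (bot), with the cameras (viewer) and the readings (readout).
- The arm moves only by the shell command python3 nudge.py 'ROWS' [OPENING] [FORCE]. ROWS is a JSON list of rows, 1 to 8 of them, each of 6 numbers: dx, dy, dz in mm, then a rotation vector rx, ry, rz in rad; each row shifts and turns the commanded pose from where the row before left it, along the tool's axes as they then stand; what a row does not reach is not made up. A row lasts 1/10 s, in which the tool goes at most 50 mm and 0.15 rad, less where a joint would pass 70% of its speed; a pose out of reach is approached as far as the arm can. OPENING is the opening from 0.0 (shut) to 1.0 (fully open), set as the command begins (- or left out keeps the last). The fingers move at their own pace and stop on an object; FORCE is the grip in N (left out, the last holds). Time passes only in rows, so rows that do not move let the fingers close. It prints the time, the measured TCP pose, the force, the opening and the grip force at its end.
- readout.sense(): the state, without advancing time (a new reading comes with each control period).
- viewer.grab_frame(name): name is "scene" or "top"; returns the picture (480x640x3 uint8, red, green, blue); there is no depth.
- viewer.camera_params(name): a dict with "fx", "fy", "cx", "cy" (pixels), "D" ([k1, k2, p1, p2, k3] as OpenCV has them; the pictures are not rectified), "R" (3x3) and "t" (3): a world point X has camera coordinates R X + t. Camera axes: x right, y down, z forward; pixel columns grow to the right and rows downward; lengths in mm; the calibration is good to about 2 mm. A picture is of the moment at which its call begins. camera_params takes no time and is no camera call.
- bot.job_done(): hands the job in; it is judged then, once.
The state is a dict: "time": time; "joint_positions": joint angles; "joint_velocities": joint speeds; "joint_efforts": joint torques, N m; "tool_pos": TCP position; "eef_rot": TCP orientation; "wrist_force": force on the tool from outside, world axes, zero at the start; "torque": the same for the moment, N m; "opening": opening from 0.0 (shut) to 1.0 (fully open); "grip_force": force on a finger pad.
Only numpy, scipy, OpenCV 4.12 (cv2) and the standard library are available. Lean on these libraries where they do the work, as an engineer would, in place of code of your own. Each camera call takes 0.05 s, during which the arm holds its last target. There are 200 camera calls.

## Working session

There is one attempt and no reset: what is moved stays moved. The work goes in short steps, Python scripts to look and compute and a shell command to move; the robot and the scene stay as the last step left them, time stands still between calls to the robot, and variables do not carry over. Pictures are saved under pics/ and viewed, at most 10 in all, crops included, and the job is handed in when it is done.

```bash
ls; mkdir -p pics; python3 - <<'E'
from cell import bot, viewer, readout
import cv2
for n in("scene","top"):
    cv2.imwrite(f"pics/{n}0.png",viewer.grab_frame(n)[...,::-1]); p=viewer.camera_params(n); print(n,p)
s=readout.sense(); print(s, bot.pinch_z)
E
```

```text
cell.py
nudge.py
pics
scene {'fx': 519.6575599313214, 'fy': 519.6575599313214, 'cx': 320.3833452330704, 'cy': 239.58390099764253, 'D': array([-0.13243665,  0.        ,  0.        ,  0.        ,  0.        ]), 'R': array([[ 0.75844302, -0.65155926,  0.01532036],
       [-0.39800241, -0.48165056, -0.78077322],
       [ 0.51609908,  0.58607446, -0.62462666]]), 't': array([-424.79283271,  262.76802061, 1092.88204973])}
top {'fx': 540.3985198711539, 'fy': 540.3985198711539, 'cx': 319.8363906973263, 'cy': 240.52942868779894, 'D': array([-0.01317572,  0.        ,  0.        ,  0.        ,  0.        ]), 'R': array([[-0.00439799, -0.99998294, -0.00384403],
       [-0.99046152,  0.00488546, -0.13770297],
       [ 0.1377194 ,  0.00320175, -0.99046611]]), 't': array([   9.8761607 ,  562.51066297, 1136.55284941])}
{'time': 0.1, 'joint_positions': array([-1.36251235,  0.41790972, -0.01029672,  1.61411609,  0.00472844,
        1.110678  , -0.0529914 ]), 'joint_velocities': array([-0.0014061 , -0.00351362,  0.00043083, -0.00116668,  0.00121394,
        0.00011975, -0.0001083 ]), 'joint_efforts': array([ 1.73899116e-03, -8.52578902e+01,  6.40432499e-01, -4.26692319e+01,
       -4.88512509e-02,  1.64006185e-02,  1.73429663e-05]), 'tool_pos': array([154.43625565, 605.2726584 , 204.88983304]), 'eef_rot': array([-3.91301024e-01, -3.11710480e+00,  1.70953302e-03]), 'wrist_force': array([-0.2171878 , -0.10457675, -0.58647075]), 'torque': array([-0.00111908,  0.02091424, -0.02770114]), 'grip_force': 0.0, 'opening': 0.9996811673222228} 18.8
```

View pics/scene0.png

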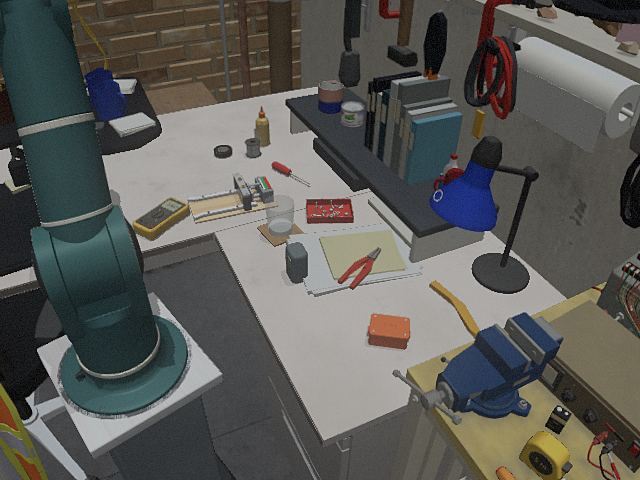

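View pics/top0.png

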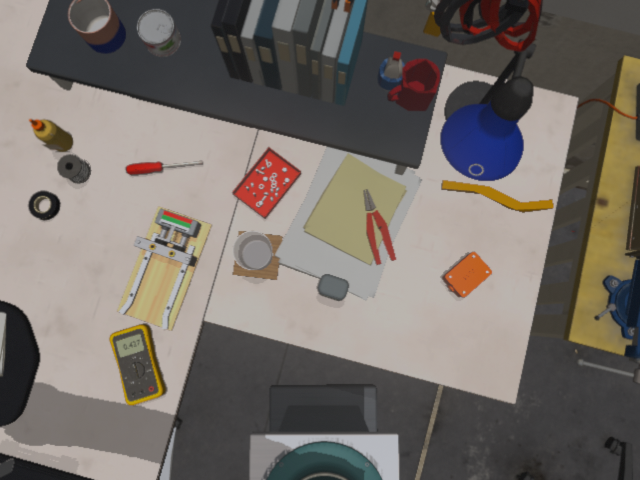

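The scene view shows the orange box at (389,330) and the jig at (240,200), with the tumbler at (280,215) next to it. The top view shows the box at (467,275). In that view the jig runs from its mouth at (147,322) to the scale at (178,218), the tumbler is at (256,252), the thermometer at (332,287) and the tray at (267,182).

```bash
cat > h.py <<'E'
import numpy as np, cv2
from cell import bot, viewer, readout
def ray(n,px):
    p=viewer.camera_params(n);K=np.array([[p["fx"],0,p["cx"]],[0,p["fy"],p["cy"]],[0,0,1]])
    u=cv2.undistortPoints(np.array(px,float).reshape(-1,1,2),K,p["D"]).reshape(-1,2)
    d=np.c_[u,np.ones(len(u))]@p["R"]; return -p["R"].T@p["t"],d/np.linalg.norm(d,axis=1)[:,None]
def onz(n,px,z):
    c,d=ray(n,px); return c+d*((z-c[2])/d[:,2])[:,None]
def tri(a,b):
    (c1,d1),(c2,d2)=ray("top",a),ray("scene",b); out=[]
    for u,v in zip(d1,d2):
        s=np.linalg.lstsq(np.c_[u,-v],c2-c1,rcond=None)[0]; p,q=c1+s[0]*u,c2+s[1]*v
        out.append(np.r_[(p+q)/2,np.linalg.norm(p-q)])
    return np.array(out)
def proj(n,X):
    p=viewer.camera_params(n);K=np.array([[p["fx"],0,p["cx"]],[0,p["fy"],p["cy"]],[0,0,1]])
    return cv2.projectPoints(np.array(X,float).reshape(-1,1,3),cv2.Rodrigues(p["R"])[0],p["t"],K,p["D"])[0].reshape(-1,2)
E
python3 - <<'E'
import cv2,numpy as np
from h import *
t=cv2.imread("pics/top0.png");s=cv2.imread("pics/scene0.png")
def crop(im,x,y,w,h,k): return cv2.resize(im[y:y+h,x:x+w],(w*k,h*k),interpolation=cv2.INTER_CUBIC)
a=crop(t,110,200,110,140,4) # 440x560
b=crop(t,435,245,65,60,5)   # 325x300
c=crop(s,360,305,60,50,5)   # 300x250
o=np.zeros((560,770,3),np.uint8);o[:,:440]=a;o[:300,440:765]=b;o[305:555,440:740]=c
cv2.imwrite("pics/z1.png",o)
cv2.imwrite("pics/z2.png",crop(s,180,165,110,70,7))
for n,im in(("top",t),("scene",s)):
    h=cv2.cvtColor(im,cv2.COLOR_BGR2HSV)
    m=cv2.inRange(h,(4,150,120),(14,255,255))
    cs,_=cv2.findContours(m,0,2)
    for q in cs:
        if cv2.contourArea(q)>250: print(n,cv2.minAreaRect(q),cv2.contourArea(q))
E
```

```text
top ((466.7699279785156, 274.9513244628906), (29.1623477935791, 42.614654541015625), 48.8140754699707) 1109.5
scene ((389.0890808105469, 325.6089172363281), (41.69205856323242, 20.696773529052734), 5.710592269897461) 721.5
```

View pics/z1.png

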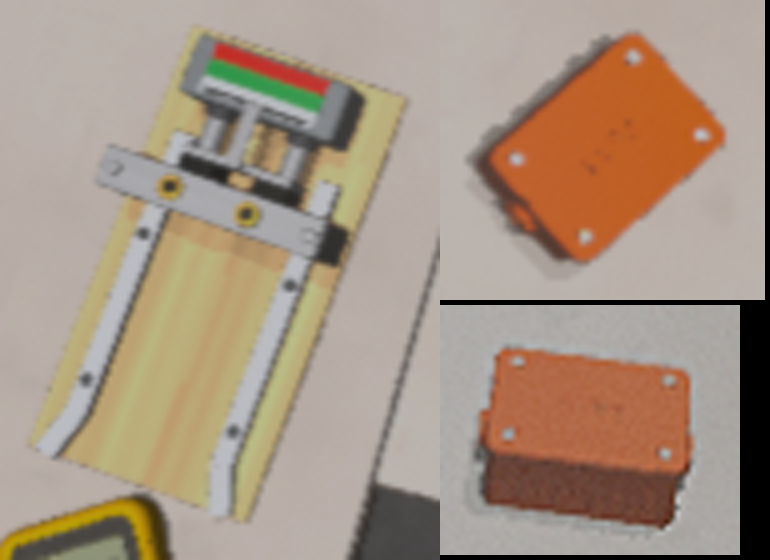

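View pics/z2.png

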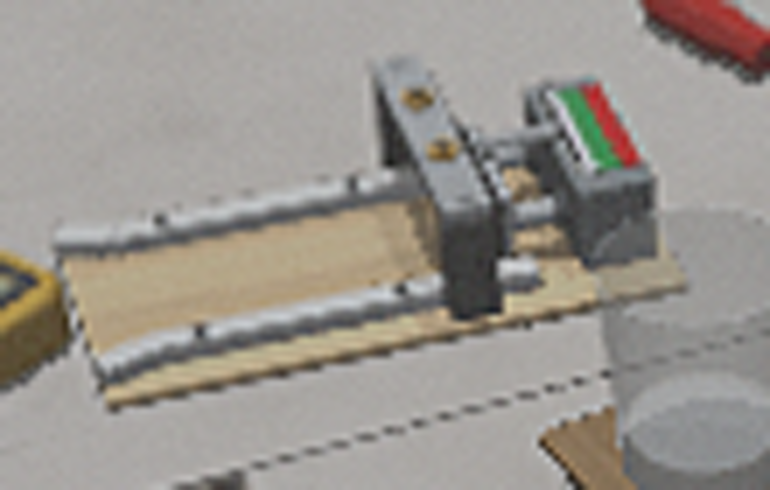

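The top crop shows the box with four light screws and its boss at the lower-left end. The jig crops show rail screws, brass bushes and base corners that are identifiable in both views. I'll triangulate these.

```bash
cat > m.py <<'E'
from h import *
f=lambda P,k,o,s=(0,0):(np.array(P,float)-s+.5)/k-.5+o
np.set_printoptions(precision=1,suppress=True)
bt=f([(633,57),(701,135),(585,237),(516,159)],5,(435,245),(440,0)); bs=f([(669,380),(665,454),(508,434),(517,361)],5,(360,305),(440,305))
B=tri(bt,bs);print("box screws",B,"\nplane40",onz("top",bt,40)[:,:2],onz("scene",bs,40)[:,:2])
jt=lambda P:f(P,4,(110,200)); js=lambda P:f(P,7,(180,165))
J=tri(jt([(143,233),(290,285),(86,379),(232,432),(170,186),(247,214),(265,87)]),js([(352,184),(402,290),(160,219),(200,330),(418,98),(443,150),(600,127)]))
print("rails4,bush2,green",J)
C=onz("top",jt([(193,27),(408,98),(250,522),(30,445)]),6)[:,:2];print("base",C,C.mean(0))
print("sides",[np.linalg.norm(C[i]-C[i-1]) for i in range(4)])
ang=lambda v:np.degrees(np.arctan2(v[1],v[0]))
print("jig ang base",ang(C[0]+C[1]-C[2]-C[3]),"rails",ang(J[0]+J[1]-J[2]-J[3]))
S=onz("scene",js([(60,250),(110,405),(685,285)]),6)[:,:2];print("scene nl,nr,fr",S)
M=onz("top",bt,40)[:,:2];print("box c",M.mean(0),"ang to boss",ang(M[2]+M[3]-M[0]-M[1]))
m=onz("scene",bs,40)[:,:2];print("box c",m.mean(0),"ang",ang(m[2]+m[3]-m[0]-m[1]))
E
python3 m.py; python3 nudge.py '[[0,0,0,0,0,0]]'; python3 -c "
from cell import bot, viewer, readout
import numpy as np
from scipy.spatial.transform import Rotation as R
print(R.from_rotvec(readout.sense()['eef_rot']).as_matrix().round(3))"
```

```text
box screws [[ 527.9 -325.5   39.6    2.3]
 [ 494.1 -353.6   39.6    2.8]
 [ 450.3 -301.4   39.8    2.2]
 [ 484.1 -273.2   39.6    2.6]] 
plane40 [[ 527.  -324.6]
 [ 493.  -352.5]
 [ 449.4 -300.6]
 [ 483.  -272.2]] [[ 528.7 -326.2]
 [ 495.1 -354.5]
 [ 451.2 -302.1]
 [ 485.  -274. ]]
rails4,bush2,green [[529.8 393.3  15.5   2.1]
 [500.9 310.4  16.3   3. ]
 [449.2 420.9  17.5   2. ]
 [420.4 339.9  16.3   2.5]
 [549.3 363.2  66.4   2. ]
 [534.1 321.5  66.9   2.1]
 [607.6 317.1  50.5   7.6]]
base [[646.9 373.4]
 [605.6 250.6]
 [370.5 331.9]
 [412.8 455. ]] [508.9 352.7]
sides [np.float64(247.98398439294502), np.float64(129.57436447555904), np.float64(248.77233757199568), np.float64(130.07232185014507)]
jig ang base -19.14697607610127 rails -19.50043517727321
scene nl,nr,fr [[411.7 443.1]
 [371.9 330.4]
 [604.6 248.5]]
box c [ 488.1 -312.5] ang to boss 130.01880581116404
box c [ 490.  -314.2] ang 129.98879634832576
time: 0.2
tool_pos: [154.5, 605.4, 205.1]
eef_rot: [-0.391, -3.117, 0.001]
wrist_force: [0.5, -0.2, -0.3]
opening: 1.005
grip_force: 0.0
[[-0.969  0.247 -0.   ]
 [ 0.247  0.969 -0.001]
 [-0.    -0.001 -1.   ]]
```

```bash
cat > go.py <<'E'
import sys,json
from h import *
from scipy.spatial.transform import Rotation as R
# go.py x y z yaw_of_tool_y_deg : prints total delta in tool axes and rz
x,y,z,a=map(float,sys.argv[1:5]);s=readout.sense();r=R.from_rotvec(s["eef_rot"]).as_matrix()
print("tool d",(r.T@(np.array([x,y,z])-s["tool_pos"])).round(1),"len",np.linalg.norm(np.array([x,y,z])-s["tool_pos"]).round())
g=np.radians(a);Y=np.array([np.cos(g),np.sin(g),0]);Z=np.array([0,0,-1]);G=np.c_[np.cross(Y,Z),Y,Z]
print("rot",R.from_matrix(r.T@G).as_rotvec().round(3),"j",s["joint_positions"].round(2),"F",s["wrist_force"].round(1),"t",s["time"])
E
python3 -c "
from h import *
print(tri([(482,140)],[(468,195)]))"
python3 nudge.py '[[-28,-22.2,0,0,0,0],[-28,-22.2,0,0,0,0],[-28,-22.2,0,0,0,0],[-28,-22.2,0,0,0,0],[-28,-22.2,0,0,0,0],[-28,-22.2,0,0,0,0],[-28,-22.2,0,0,0,0],[-28,-22.2,0,0,0,0]]'
python3 nudge.py '[[-28,-22.2,0,0,0,0],[-28,-22.2,0,0,0,0],[-28,-22.2,0,0,0,0],[-28,-22.2,0,0,0,0],[-28,-22.2,0,0,0,0],[-28,-22.2,0,0,0,0],[-28,-22.2,0,0,0,0],[-28,-22.2,0,0,0,0]]'
python3 nudge.py '[[0,0,0,0,0,0.125],[0,0,0,0,0,0.125],[0,0,0,0,0,0.125],[0,0,0,0,0,0.125],[0,0,0,0,0,0.123],[0,0,0,0,0,0]]'
python3 go.py 472.3 -293.5 140 40
```

```text
[[ 717.66142731 -291.28715205  271.61318009   18.7655862 ]]
time: 1.0
tool_pos: [328.3, 376.8, 205.5]
eef_rot: [0.391, 3.117, 0.0]
wrist_force: [0.7, -0.6, 0.1]
opening: 1.0
grip_force: 0.0
time: 1.8
tool_pos: [501.4, 149.4, 205.5]
eef_rot: [0.391, 3.117, 0.0]
wrist_force: [1.0, 1.2, -0.5]
opening: 1.001
grip_force: 0.0
time: 2.4
tool_pos: [500.7, 150.7, 205.4]
eef_rot: [1.331, 2.846, -0.0]
wrist_force: [-0.6, 0.9, -0.4]
opening: 1.001
grip_force: 0.0
tool d [-322.8 -306.5   65.5] len 450.0
rot [-0.     0.    -0.002] j [-0.7   0.25  0.41  1.88 -0.11  1.04  0.45] F [-0.6  0.9 -0.4] t 2.4
```

```bash

python3 nudge.py '[[-27,-25.5,0,0,0,0],[-27,-25.5,0,0,0,0],[-27,-25.5,0,0,0,0],[-27,-25.5,0,0,0,0],[-27,-25.5,0,0,0,0],[-27,-25.5,0,0,0,0]]' 1.0
python3 nudge.py '[[-27,-25.5,0,0,0,0],[-27,-25.5,0,0,0,0],[-27,-25.5,0,0,0,0],[-27,-25.5,0,0,0,0],[-27,-25.5,20,0,0,0],[-26,-26,45,0,0,0],[0,0,0,0,0,0]]'
python3 go.py 472.3 -293.5 15 40
python3 - <<'E'
from h import *
ims=[viewer.grab_frame(n)[...,::-1] for n in("top","scene")]
o=np.hstack([cv2.resize(ims[0][190:350,390:550],(400,400)),cv2.resize(ims[1][230:390,300:460],(400,400))])
cv2.imwrite("pics/a1.png",o)
E
```

```text
time: 3.0
tool_pos: [487.3, -73.2, 205.6]
eef_rot: [1.321, 2.85, 0.0]
wrist_force: [0.7, 0.2, 0.6]
opening: 0.999
grip_force: 0.0
time: 3.7
tool_pos: [470.7, -291.7, 142.7]
eef_rot: [-1.326, -2.842, 0.004]
wrist_force: [0.1, 0.3, 0.2]
opening: 1.001
grip_force: 0.0
tool d [ -2.9   0.6 127.7] len 128.0
rot [-0.004 -0.004 -0.001] j [ 0.01  0.42  0.62  1.87 -0.29  0.95  1.45] F [0.1 0.3 0.2] t 3.7
```

View pics/a1.png

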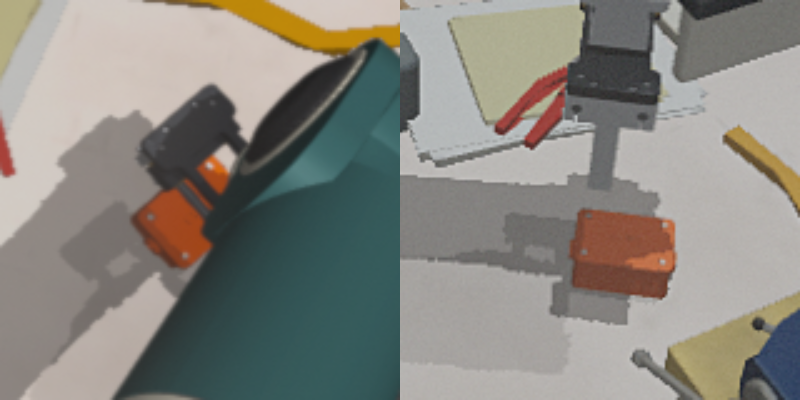

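The box sits undisturbed beneath the gripper, and the open fingers straddle it in line with its width. I'll go down.

```bash

python3 nudge.py '[[-1,0,30,0,0,0],[-1,0,30,0,0,0],[0,0,30,0,0,0],[0,0,20,0,0,0],[0,0,0,0,0,0]]'
python3 go.py 472.3 -293.5 15 40
```

```text
time: 4.3
tool_pos: [475.4, -288.4, 35.9]
eef_rot: [-1.322, -2.848, -0.001]
wrist_force: [0.5, -0.2, 1.0]
opening: 0.999
grip_force: 0.0
tool d [-2.  -5.7 20.9] len 22.0
rot [-0.    -0.002  0.004] j [ 0.08  0.58  0.53  1.92 -0.41  0.75  1.55] F [ 0.5 -0.2  1. ] t 4.3
```

```bash

python3 nudge.py '[[-1,-2.5,0,0,0,0],[-1,-3,0,0,0,0],[0,0,0,0,0,0],[0,0,10,0,0,0],[0,0,10,0,0,0],[0,0,0,0,0,0],[0,0,0,0,0,0]]'
python3 go.py 472.3 -293.5 15 40
```

```text
time: 5.0
tool_pos: [472.1, -295.2, 16.3]
eef_rot: [-1.328, -2.846, 0.0]
wrist_force: [-1.4, 0.1, -0.4]
opening: 0.997
grip_force: 0.0
tool d [1.2 1.3 1.3] len 2.0
rot [-0.001 -0.001 -0.   ] j [ 0.11  0.61  0.51  1.93 -0.44  0.71  1.57] F [-1.4  0.1 -0.4] t 5.0
```

```bash

python3 nudge.py '[[1.2,1.3,1.3,0,0,0],[0,0,0,0,0,0],[0,0,0,0,0,0],[0,0,0,0,0,0],[0,0,0,0,0,0],[0,0,0,0,0,0],[0,0,0,0,0,0],[0,0,0,0,0,0]]' 0.5 30
python3 nudge.py '[[0,0,0,0,0,0],[0,0,0,0,0,0],[0,0,0,0,0,0],[0,0,0,0,0,0]]' 0.3 30
python3 go.py 472.3 -293.5 180 40
```

```text
time: 5.8
tool_pos: [472.7, -293.5, 15.6]
eef_rot: [1.328, 2.847, 0.0]
wrist_force: [0.6, 0.4, 5.1]
opening: 0.67
grip_force: 30.0
time: 6.2
tool_pos: [472.7, -293.6, 15.6]
eef_rot: [1.328, 2.847, -0.0]
wrist_force: [-1.0, 0.8, 5.0]
opening: 0.669
grip_force: 30.0
tool d [   0.3   -0.2 -164.4] len 164.0
rot [ 0.  0. -0.] j [ 0.11  0.61  0.51  1.93 -0.44  0.71  1.57] F [-1.   0.8  5. ] t 6.2
```

```bash

python3 nudge.py '[[0,0,-15,0,0,0],[0,0,-35,0,0,0],[0,0,-35,0,0,0],[0,0,-35,0,0,0],[0,0,-35,0,0,0],[0,0,-30,0,0,0],[0,0,0,0,0,0]]'
python3 go.py 490 0 205 70.6
```

```text
time: 6.9
tool_pos: [473.7, -294.6, 204.9]
eef_rot: [1.326, 2.842, 0.001]
wrist_force: [-0.2, -0.3, -2.1]
opening: 0.664
grip_force: 30.0
tool d [215.3 201.7  -0.6] len 295.0
rot [ 0.001  0.006 -0.535] j [-0.03  0.35  0.66  1.81 -0.24  1.06  1.42] F [-0.2 -0.3 -2.1] t 6.9
```

```bash

python3 nudge.py '[[27,25,0,0,0,0],[27,25,0,0,0,0],[27,25,0,0,0,0],[27,25,0,0,0,0],[27,25,0,0,0,0],[27,25,0,0,0,0],[27,25,0,0,0,0],[27,25,0,0,0,0]]'
python3 nudge.py '[[0,0,0,0,0,-0.134],[0,0,0,0,0,-0.134],[0,0,0,0,0,-0.134],[0,0,0,0,0,-0.133],[0,0,0,0,0,0]]'
python3 go.py 438 378.4 205 70.6
```

```text
time: 7.7
tool_pos: [486.4, 1.9, 200.4]
eef_rot: [-1.328, -2.847, 0.0]
wrist_force: [0.7, 0.3, -1.4]
opening: 0.667
grip_force: 30.0
time: 8.2
tool_pos: [486.5, 0.3, 200.3]
eef_rot: [-0.525, -3.097, 0.0]
wrist_force: [0.3, -0.3, -0.6]
opening: 0.667
grip_force: 30.0
tool d [170.4 341.   -4.7] len 381.0
rot [-0.    -0.001  0.003] j [-0.47  0.18  0.46  1.97 -0.1   1.01  1.27] F [ 0.3 -0.3 -0.6] t 8.2
```

```bash

python3 nudge.py '[[14.2,28.4,0,0,0,0],[14.2,28.4,0,0,0,0],[14.2,28.4,0,0,0,0],[14.2,28.4,0,0,0,0],[14.2,28.4,0,0,0,0],[14.2,28.4,0,0,0,0]]'
python3 nudge.py '[[14.2,28.4,0,0,0,0],[14.2,28.4,0,0,0,0],[14.2,28.4,0,0,0,0],[14.2,28.4,0,0,0,0],[14.2,28.4,0,0,0,0],[14.2,28.4,0,0,0,0],[0,0,0,0,0,0]]'
python3 nudge.py '[[0,0,30,0,0,0],[0,0,30,0,0,0],[0,0,30,0,0,0],[0,0,30,0,0,0],[0,0,10,0,0,0],[0,0,0,0,0,0],[0,0,0,0,0,0]]'
python3 go.py 438 378.4 24 70.6
python3 - <<'E'
from h import *
ims=[viewer.grab_frame(n)[...,::-1] for n in("top","scene")]
cv2.imwrite("pics/t2.png",ims[0]);cv2.imwrite("pics/s2.png",ims[1])
o=np.hstack([cv2.resize(ims[0][200:350,100:250],(400,400),interpolation=2),cv2.resize(ims[1][130:280,150:300],(400,400),interpolation=2)])
cv2.imwrite("pics/a2.png",o)
E
```

```text
time: 8.8
tool_pos: [462.6, 190.6, 200.4]
eef_rot: [-0.536, -3.095, 0.0]
wrist_force: [0.8, 0.1, -1.6]
opening: 0.67
grip_force: 30.0
time: 9.5
tool_pos: [437.3, 382.3, 199.8]
eef_rot: [-0.528, -3.096, -0.0]
wrist_force: [-0.7, -0.6, -1.2]
opening: 0.67
grip_force: 30.0
time: 10.2
tool_pos: [439.7, 378.7, 71.6]
eef_rot: [0.53, 3.096, 0.001]
wrist_force: [-0.9, -0.9, 0.1]
opening: 0.671
grip_force: 30.0
tool d [ 1.6 -0.9 47.6] len 48.0
rot [ 0.001  0.001 -0.001] j [-0.92  0.5   0.2   1.84 -0.13  0.81  0.58] F [-0.9 -0.9  0.1] t 10.2
```

View pics/a2.png

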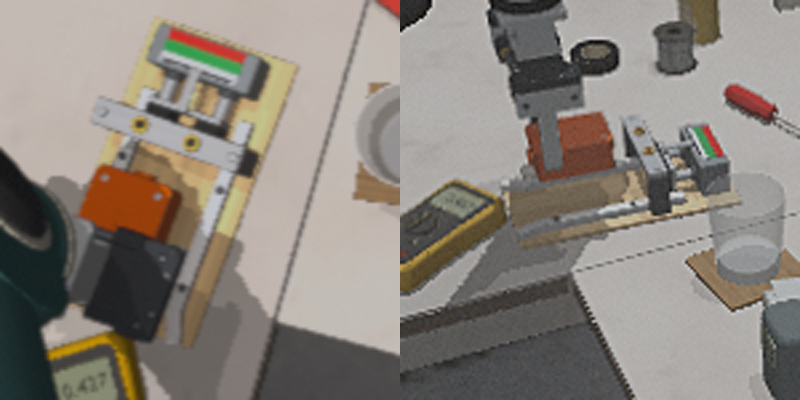

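The box is above the channel between the rails and roughly centred, with its lead screws at about (139,267) and (159,273) in the top view. I'll check the lateral offset numerically.

```bash
cat >> m.py <<'E'
print("=====")
L=f([(105,178),(158,196)],400/150,(100,200)); P=onz("top",L,96)[:,:2]; print("lead screws",P,"mid",P.mean(0))
s=readout.sense()["tool_pos"]; th=np.radians(-19.4);u=np.array([np.cos(th),np.sin(th)]);n=np.array([-u[1],u[0]])
Rt=onz("top",jt([(143,233),(290,285),(86,379),(232,432)]),16)[:,:2];Bt=onz("top",jt([(170,186),(247,214)]),68)[:,:2]
Rs=onz("scene",js([(352,184),(402,290),(160,219),(200,330)]),16)[:,:2];Bs=onz("scene",js([(418,98),(443,150)]),68)[:,:2]
for k,q in dict(tool=s[:2],lead=P.mean(0),rt_far=Rt[:2].mean(0),rt_near=Rt[2:].mean(0),bt=Bt.mean(0),rs_far=Rs[:2].mean(0),rs_near=Rs[2:].mean(0),bs=Bs.mean(0),base=C.mean(0)).items():
    d=q-np.array([509.7,353.2]);print(k,"along %.1f lat %.1f"%(d@u,d@n))
print("lead ang",ang(P[0]-P[1])-90)
E
python3 m.py | sed '1,/====/d'
```

```text
lead screws [[502.6 379.8]
 [488.5 338.2]] mid [495.5 359. ]
tool along -74.5 lat 1.1
lead along -15.3 lat 0.8
rt_far along 4.5 lat 0.9
rt_near along -80.8 lat 1.3
bt along 32.8 lat 0.2
rs_far along 6.9 lat -0.0
rs_near along -78.5 lat 1.6
bs along 34.4 lat -2.0
base along -0.6 lat -0.7
lead ang -18.72242985217342
```

```bash

python3 nudge.py '[[0,0,20,0,0,0.005],[0,0,20,0,0,0],[0,0,3,0,0,0],[0,0,0,0,0,0],[0,0,0,0,0,0],[0,0,0,0,0,0]]'
python3 go.py 438 378.4 21.6 70.3
```

```text
time: 10.9
tool_pos: [439.7, 378.9, 28.5]
eef_rot: [0.536, 3.095, 0.002]
wrist_force: [0.7, 0.5, -1.4]
opening: 0.668
grip_force: 30.0
tool d [ 1.4 -1.1  6.9] len 7.0
rot [0.001 0.001 0.001] j [-0.91  0.57  0.18  1.86 -0.15  0.73  0.59] F [ 0.7  0.5 -1.4] t 10.9
```

```bash

python3 nudge.py '[[0,0,3,0,0,0],[0,0,2.4,0,0,0],[0,0,0,0,0,0],[0,0,0,0,0,0],[0,0,0,0,0,0]]'
python3 nudge.py '[[0,0,0.8,0,0,0],[0,0,0,0,0,0],[0,0,0,0,0,0]]'
```

```text
time: 11.4
tool_pos: [439.2, 378.5, 22.0]
eef_rot: [0.536, 3.096, -0.0]
wrist_force: [-0.3, 0.1, -1.0]
opening: 0.667
grip_force: 30.0
time: 11.7
tool_pos: [439.2, 378.6, 21.6]
eef_rot: [0.536, 3.095, 0.0]
wrist_force: [-1.8, -2.0, 6.6]
opening: 0.667
grip_force: 30.0
```

```bash

python3 nudge.py '[[0,0,0.7,0,0,0],[0,0,0,0,0,0],[0,0,0,0,0,0]]'
```

```text
time: 12.0
tool_pos: [439.3, 378.6, 21.6]
eef_rot: [0.536, 3.096, 0.0]
wrist_force: [-5.9, -4.9, 21.4]
opening: 0.668
grip_force: 30.0
```

```bash

python3 nudge.py '[[0,0,-1.1,0,0,0],[0,0,0,0,0,0],[-5,0,0,0,0,0],[-5,0,0,0,0,0],[-5,0,0,0,0,0],[0,0,0,0,0,0],[0,0,0,0,0,0]]'
python3 nudge.py '[[-5,0,0,0,0,0],[-5,0,0,0,0,0],[-5,0,0,0,0,0],[-5,0,0,0,0,0],[-5,0,0,0,0,0],[0,0,0,0,0,0],[0,0,0,0,0,0]]'
python3 go.py 438 378.4 21.6 70.3
python3 - <<'E'
from h import *
ims=[viewer.grab_frame(n)[...,::-1] for n in("top","scene")]
o=np.hstack([cv2.resize(ims[0][205:305,130:230],(400,400),interpolation=2),cv2.resize(ims[1][150:250,190:290],(400,400),interpolation=2)])
cv2.imwrite("pics/a3.png",o)
E
```

```text
time: 12.7
tool_pos: [453.8, 373.1, 21.6]
eef_rot: [0.537, 3.095, -0.0]
wrist_force: [1.1, -0.9, 2.1]
opening: 0.668
grip_force: 30.0
time: 13.4
tool_pos: [477.3, 364.7, 21.6]
eef_rot: [0.537, 3.095, -0.0]
wrist_force: [1.4, -0.6, 0.7]
opening: 0.667
grip_force: 30.0
tool d [41.6 -0.4 -0. ] len 42.0
rot [-0.     0.001  0.   ] j [-0.84  0.61  0.18  1.81 -0.16  0.74  0.65] F [ 1.4 -0.6  0.7] t 13.4
```

View pics/a3.png

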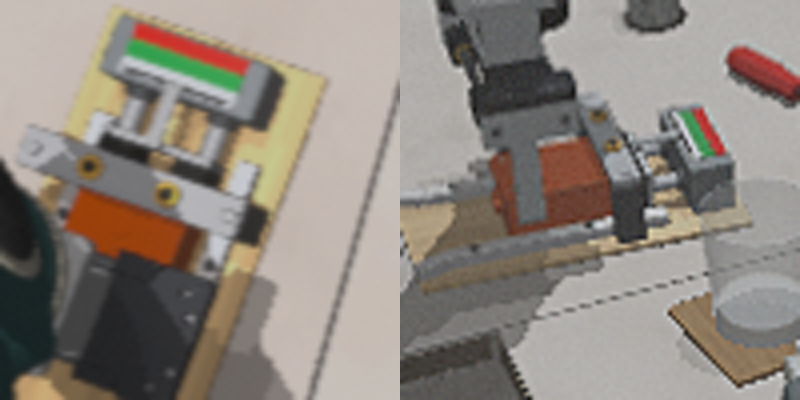

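The box is entering flat under the bridge, and the pointer is still at rest in the white. I'll creep forward while watching the force.

```bash

python3 nudge.py '[[-3,0,0,0,0,0],[-3,0,0,0,0,0],[-2,0,0,0,0,0],[0,0,0,0,0,0],[0,0,0,0,0,0],[0,0,0,0,0,0]]'
python3 nudge.py '[[-2,0,0,0,0,0],[-2,0,0,0,0,0],[-1,0,0,0,0,0],[0,0,0,0,0,0],[0,0,0,0,0,0],[0,0,0,0,0,0]]'
python3 go.py 438 378.4 21.6 70.3
```

```text
time: 14.1
tool_pos: [484.6, 362.2, 21.6]
eef_rot: [0.536, 3.095, -0.0]
wrist_force: [0.8, -0.5, 0.3]
opening: 0.671
grip_force: 30.0
time: 14.7
tool_pos: [488.9, 360.8, 21.6]
eef_rot: [-0.535, -3.095, 0.0]
wrist_force: [-3.9, 1.6, 4.1]
opening: 0.665
grip_force: 30.0
tool d [53.9 -0.5  0. ] len 54.0
rot [-0.    -0.     0.001] j [-0.82  0.62  0.18  1.79 -0.16  0.75  0.67] F [-3.9  1.6  4.1] t 14.7
```

```bash

python3 nudge.py '[[-2,0,0,0,0,0],[-2,0,0,0,0,0],[-2,0,0,0,0,0],[0,0,0,0,0,0],[0,0,0,0,0,0],[0,0,0,0,0,0],[0,0,0,0,0,0]]'
python3 - <<'E'
from h import *
for _ in range(4): print(readout.sense()["wrist_force"].round(1)); ims=[viewer.grab_frame(n)[...,::-1] for n in("top","scene")]
o=np.hstack([cv2.resize(ims[0][200:250,150:200],(400,400),interpolation=2),cv2.resize(ims[1][165:215,240:290],(400,400),interpolation=2)])
cv2.imwrite("pics/a4.png",o)
E
python3 go.py 438 378.4 21.6 70.3
```

```text
time: 15.4
tool_pos: [494.1, 359.0, 21.6]
eef_rot: [-0.535, -3.095, 0.0]
wrist_force: [-7.6, 2.0, 7.2]
opening: 0.668
grip_force: 30.0
[-7.6  2.   7.2]
[-8.7  1.2  6.6]
[-7.5  2.1  6.6]
[-6.7  1.9  6.8]
tool d [59.3 -0.5  0.1] len 59.0
rot [-0.    -0.001  0.002] j [-0.82  0.62  0.18  1.78 -0.16  0.75  0.68] F [-8.   1.7  6.5] t 15.8
```

View pics/a4.png

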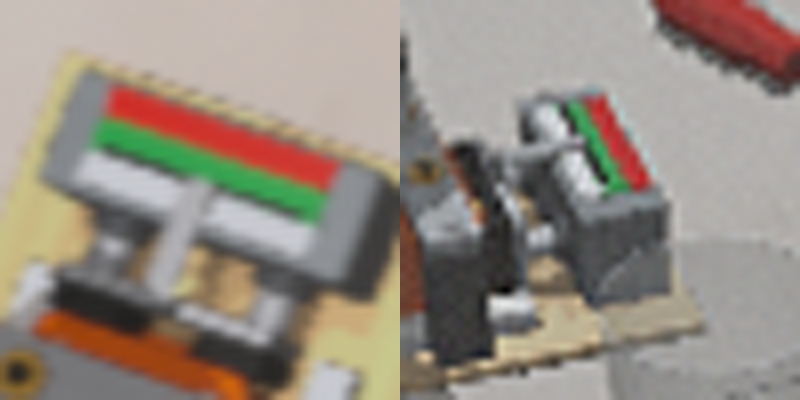

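The pointer stands at the white/green border, at about (186,219) in the top view, and the force is about 7.7 N including friction. A little further will bring it to mid-green.

```bash

python3 nudge.py '[[-1.5,0,0,0,0,0],[-1.5,0,0,0,0,0],[0,0,0,0,0,0],[0,0,0,0,0,0],[0,0,0,0,0,0],[0,0,0,0,0,0]]'
python3 - <<'E'
from h import *
for _ in range(4): print(readout.sense()["wrist_force"].round(1)); ims=[viewer.grab_frame(n)[...,::-1] for n in("top","scene")]
o=np.hstack([cv2.resize(ims[0][203:233,160:190],(400,400),interpolation=2),cv2.resize(ims[1][170:200,250:280],(400,400),interpolation=2)])
cv2.imwrite("pics/a5.png",o)
E
python3 go.py 438 378.4 21.6 70.3
```

```text
time: 16.4
tool_pos: [496.4, 358.2, 21.6]
eef_rot: [-0.534, -3.094, 0.0]
wrist_force: [-10.8, 1.4, 9.9]
opening: 0.67
grip_force: 30.0
[-10.8   1.4   9.9]
[-11.9   1.6  10.1]
[-11.    2.7   9.3]
[-11.5   0.7   9.8]
tool d [61.7 -0.5  0.1] len 62.0
rot [-0.001 -0.002  0.002] j [-0.81  0.63  0.18  1.78 -0.16  0.76  0.68] F [-11.1   2.6   9.9] t 16.8
```

View pics/a5.png

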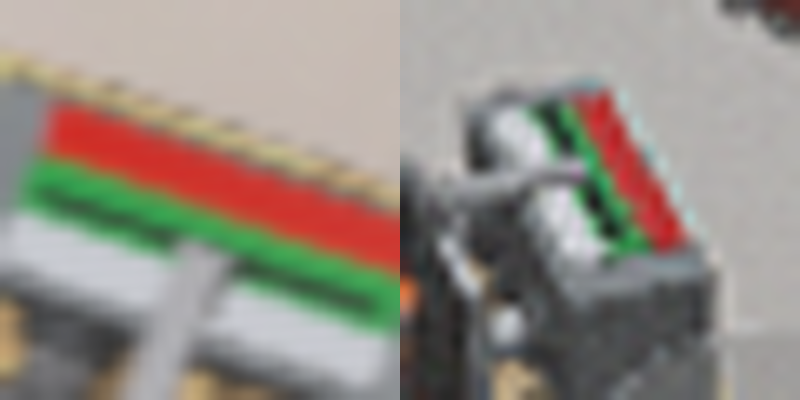

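The pointer now stands well inside the green, just on the white side of the middle, with green on both sides. I'll hold it there and watch that it stays steady.

```bash

Z='[[0,0,0,0,0,0],[0,0,0,0,0,0],[0,0,0,0,0,0],[0,0,0,0,0,0],[0,0,0,0,0,0],[0,0,0,0,0,0],[0,0,0,0,0,0],[0,0,0,0,0,0]]'
python3 nudge.py '[[0,0,0,0,0,0],[0,0,0,0,0,0],[0,0,0,0,0,0],[0,0,0,0,0,0],[0,0,0,0,0,0],[0,0,0,0,0,0],[0,0,0,0,0,0],[0,0,0,0,0,0]]'
python3 nudge.py '[[0,0,0,0,0,0],[0,0,0,0,0,0],[0,0,0,0,0,0],[0,0,0,0,0,0],[0,0,0,0,0,0],[0,0,0,0,0,0],[0,0,0,0,0,0],[0,0,0,0,0,0]]'
python3 nudge.py '[[0,0,0,0,0,0],[0,0,0,0,0,0],[0,0,0,0,0,0],[0,0,0,0,0,0],[0,0,0,0,0,0],[0,0,0,0,0,0],[0,0,0,0,0,0],[0,0,0,0,0,0]]'
python3 nudge.py '[[0,0,0,0,0,0],[0,0,0,0,0,0],[0,0,0,0,0,0],[0,0,0,0,0,0],[0,0,0,0,0,0],[0,0,0,0,0,0],[0,0,0,0,0,0],[0,0,0,0,0,0]]'
python3 - <<'E'
from h import *
ims=[viewer.grab_frame(n)[...,::-1] for n in("top","scene")]
o=np.hstack([cv2.resize(ims[0][203:233,160:190],(400,400),interpolation=2),cv2.resize(ims[1][130:260,170:300],(400,400),interpolation=2)])
cv2.imwrite("pics/a6.png",o)
E
```

```text
time: 17.6
tool_pos: [496.3, 358.2, 21.6]
eef_rot: [-0.534, -3.094, 0.001]
wrist_force: [-11.5, 2.3, 9.8]
opening: 0.67
grip_force: 30.0
time: 18.4
tool_pos: [496.3, 358.2, 21.6]
eef_rot: [-0.534, -3.094, 0.001]
wrist_force: [-11.8, 2.1, 10.2]
opening: 0.668
grip_force: 30.0
time: 19.2
tool_pos: [496.3, 358.2, 21.6]
eef_rot: [-0.534, -3.094, 0.001]
wrist_force: [-10.6, 2.5, 9.2]
opening: 0.668
grip_force: 30.0
time: 20.0
tool_pos: [496.3, 358.2, 21.6]
eef_rot: [-0.534, -3.094, 0.001]
wrist_force: [-11.4, 2.2, 9.6]
opening: 0.671
grip_force: 30.0
```

View pics/a6.png

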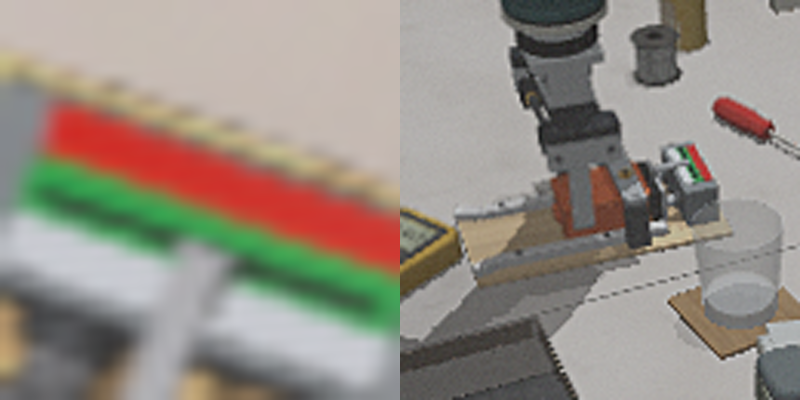

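The pointer hasn't moved from the green over 3 s, the box is still gripped under the bridge, and the tumbler next to the jig is untouched. I'm handing the job in.

```bash
python3 -c "
from cell import bot, viewer, readout
print(bot.job_done())"
```

```text
the job is handed in; nothing more can be done
None
```

The junction box is under the bridge, gripped and pressed on the sprung stop; the pointer stayed in the green field for over 3 s before I handed the job in, but no verdict came back.

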